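Push a clay tile through the sprung flap of the drying box

TASK

Straighten the terracotta tile on the wooden feed deck and push it lengthwise along the deck through the orange sprung flap into the clear-topped drying box, far enough that it drops off the sill, lies flat on the box floor and the flap snaps shut behind it. Be gentle with the box: do not ram it or press hard on it, and leave the bowl, the jar and the cone standing beside it where they are.

Things in the scene. Friction and masses are not known exactly. Their poses are not given: they have to be found in the camera images.
- dryer: Drying box, fixed, with a wooden feed deck before it; place and yaw vary. Origin at table height under the middle of the hatch, on the front wall's outer face; x points into the box (pushing direction), z up. Box 176 mm wide, x 0 to 200 mm; inside 160 mm wide, floor 8 mm above the table; clear roof 86 to 90 mm above it. Deck: top 32 mm above the table, x -260 to 12 mm, 270 mm wide.
- hatch (a point): Middle of the hatch opening, on the wall's outer face, 55 mm above the table; axes as the dryer's. Opening 74 mm wide and 46 mm high (32 to 78 mm above the table) in a wall 10 mm thick. An upright finger is stopped by the lintel; one leaning forward by 30 to 45 degrees passes under it.
- sill (a point): Middle of the sill, the deck's inner end, 12 mm past the hatch's outer face, 32 mm above the table; axes as the dryer's. Behind it the box floor lies 24 mm lower, so the tile tips over the sill as it goes in (its rear edge rises up to 25 mm), and lies down again as it is pushed on.
- rails (a point): Point on the deck midway between the mouths of its two aluminium guide rails (8 mm thick, 16 mm tall), 110 mm before the hatch; axes as the dryer's. The inner faces are about 138 mm apart here, closing in to 74 mm apart 50 mm before the hatch, then parallel up to the wall.
- flap (a joint): Orange flap 82 mm wide, 41 mm tall just behind the hatch opening (x = 13.5 mm), hinged along its top edge 77 mm above the table. 0 = hanging shut, grows to 1.4 rad as it swings inwards and up. It opens inwards only. A spring shuts it: the tile needs a push of about 6 to 12 N to open it and slide on under it.
- tile_center (a point): Centre of the loose terracotta tile, 120 mm (its x) by 60 mm (its y) by 24 mm thick, about 0.33 kg, lying flat on the feed deck before the hatch, off-centre and skewed. Lengthwise it goes between the rails with 7 mm to spare on each side; there is no room for fingers beside it there or in the hatch, so it must be pushed on its rear edge. It drops off the sill once its rear edge has passed the sill, 12 mm beyond the hatch's outer face.
- bowl: Small terracotta bowl, 104 mm across, 50 mm tall, standing on the table beside the deck; origin at its underside. Leave alone.
- jar: Blue jar, 64 mm across, 75 mm tall, standing on the table beside the deck; origin at its underside. Leave alone.
- cone: Terracotta cone with a knob, 72 mm across, 60 mm tall, standing on the table beside the deck; origin at its underside. Leave alone.
Not all that is in view belongs to the job. What is shaped like the part that bears tile_center but blue or green is not meant.

How it is judged:
On the way:
1. the tile, lying flat on the deck, has pushed the flap open and is under it (value of joint flap above 0.5 rad and x of tile_center in the frame of dryer between -0.05 and 0.02 m and height (world z) of tile_center between 0.035 and 0.065 m and angle between tile_center's own z axis and vertical below 0.2 rad), for 0.05 s.
At the end, for the whole second after the job is handed in: The tile lies at rest flat (within 0.15 rad) on the floor of the drying box, clear of the sill (centre 65 to 145 mm behind the hatch's outer face, within 40 mm of the middle line, less than 26 mm above the table), and the flap is shut again (below 0.08 rad) (x of tile_center in the frame of dryer between 0.065 and 0.145 m and y of tile_center in the frame of dryer between -0.04 and 0.04 m and height (world z) of tile_center below 0.026 m and angle between tile_center's own z axis and vertical below 0.15 rad and value of joint flap below 0.08 rad and linear speed of tile below 0.02 m/s); the robot touches nothing.
It fails at once if the robot presses on the drying box, its deck or flap with more than 40 N (contact force between any of the fingers, the arm and dryer above 40 N).
It fails at once if the bowl is displaced by more than 25 mm or tipped (distance of bowl from where it was at the start of the episode above 0.025 m or angle between bowl's own z axis and vertical above 0.4 rad).
It fails at once if the jar is displaced by more than 25 mm or tipped (distance of jar from where it was at the start of the episode above 0.025 m or angle between jar's own z axis and vertical above 0.4 rad).
It fails at once if the cone is displaced by more than 25 mm or tipped (distance of cone from where it was at the start of the episode above 0.025 m or angle between cone's own z axis and vertical above 0.4 rad).
It also fails if it takes over 67 s, if anything falls off the work surface, if the arm or the gripper's body presses on something with over 40 N, if the wrist force passes 120 N, or if a joint passes its speed limit or range.

ROBOT

A 6-joint arm with a two-finger parallel gripper is mounted at the origin on the work surface. World frame = base frame: x ahead of the robot, y to its left, z up, the work surface at z = 0. Lengths are in m, angles in rad, forces in N, time in s.
With the tool pointing down it reaches from about 0.35 to 0.925 m from the base axis. Payload 6.4 kg.
Tool frame: the origin (TCP) lies where the fingers leave the gripper's body, on its centre line; the fingertips stand 73 mm ahead of it and the grasp point (between the pads) lies 54 mm ahead of it; z points along the fingers, y is the direction in which the jaws open and shut (so a half turn about z gives the same grasp; the last joint's range is limited). The gripper opens to 85 mm and grips with 20 to 120 N. Pads are 22 mm wide; open, the fingers measure 114 mm over their backs; the gripper's body (76 mm by 85 mm) begins 54 mm behind the grasp point. The pads swing forward as they close: fully open they stand 13 mm farther back than shut.
Start: joints at [0.974, 0.245, 1.558, -0, 1.339, -0.174], TCP at [0.267, 0.593, 0.304] pointing down, gripper open.
Joint ranges: [-3.13, 3.13], [-1.02, 2.26], [0.13, 2.54], [-0.95, 4.09], [0.21, 2.88], [-2.74, 2.74]. Speed limits (rad/s): [2.57, 2.57, 3.14, 3.14, 3.14, 3.14].

INTERFACE

Orientations are given as a unit quaternion [x, y, z, w].
In Python, from bench import ctrl, camera gives the robot as it stands.
- The arm moves only by the tool carry_out, never from a script. Its argument "moves" is a list of rows, each an object with "rot": the turn, a rotation vector about the tool's x, y, z in degrees, a list of three; "dp": the shift along the tool's x, y, z in mm, a list of three; "hand": the gripper command: -1 is shut, 1 is fully open, values between are in proportion. A call has 1 to 12 rows; each row shifts and turns the pose as measured when the row begins, along the tool's axes as they then stand; what a row does not reach is not made up. A row lasts 1/8 s, in which the tool goes at most 62.5 mm and 10.7 degrees, less where a joint would pass 70% of its speed; a pose out of reach is approached as far as the arm can. A call with a gripper value outside its range is refused whole. The fingers move at their own pace and stop on an object; "newtons" is the grip in N (left out, the last holds). Time passes only in rows, so rows that do not move let the fingers close. It gives the time, the measured TCP pose, the force and the opening at its end, in the units of the state.
- ctrl.sense(): the state, without advancing time (a new reading comes with each control period).
- camera(name): name is "scene" or "top"; returns a dict with "frame" (384x512x3 uint8, red, green, blue), "depth" (384x512 float32, m along the optical axis (not along the pixel's ray), 0 where there is no reading), "intrinsics" (3x3 intrinsics, pixels), "eye" and "attitude" of the camera in the world. Camera axes: x right, y up, looking along -z (the intrinsics and any distortion apply to the point x, -y, -z); pixel columns grow to the right and rows downward; lengths in m; the calibration is good to about 2 mm. A picture is of the moment at which its call begins.
- ctrl.job_done(): hands the job in, once; it reports no verdict.
The state is a dict: "clock": time; "q": joint angles; "qd": joint speeds; "tau": joint torques, N m; "tcp_pos": TCP position; "eef_rot": TCP orientation; "contact_force": force on the tool from outside, world axes, zero at the start; "torque": the same for the moment, N m; "gripper_width": finger opening in m.
Only numpy, scipy, OpenCV 4.12 (cv2) and the standard library are available. Lean on these libraries where they do the work, as an engineer would, in place of code of your own. Each camera call takes 0.05 s, during which the arm holds its last target. There are 200 camera calls.

## Working session

There is one attempt and no reset: what is moved stays moved. The work goes in short steps, Python scripts to look and compute and a tool call to move; the robot and the scene stay as the last step left them, time stands still between calls to the robot, and variables do not carry over. Pictures are saved under pics/ and viewed, about 8 in all and at most 12, crops included, and the job is handed in when it is done.

Besides the shell and the picture viewer there is one more tool, called after "Request:" as a command line: name --argument value ..., lists and objects as JSON in quotes. carry_out: Moves the arm, as the interface text tells. Its arguments: {"type":"object","properties":{"moves":{"type":"array"},"newtons":{"type":"number"}},"required":["moves"]}

```bash
mkdir -p pics; ls; python3 - <<'E'
from bench import ctrl,camera
import cv2,numpy as np
for n in("scene","top"):
    c=camera(n); np.savez(f"/tmp/{n}.npz",**c)
    print(n,c["intrinsics"].tolist(),c["eye"],c["attitude"])
    cv2.imwrite(f"pics/{n}0.png",c["frame"][:,:,::-1])
print(ctrl.sense())
E
```

```text
pics
scene [[457.38529316079695, 0.0, 263.69597947046816], [0.0, 457.38529316079695, 188.71355372030433], [0.0, 0.0, 1.0]] [0.98908726 0.2710682  0.94399833] [0.15474634 0.23054347 0.80241884 0.52823033]
top [[355.4797000208975, 0.0, 252.65167550815778], [0.0, 355.4797000208975, 192.26625526136525], [0.0, 0.0, 1.0]] [0.40539886 0.04861116 1.02304132] [ 0.03125722 -0.04683779 -0.70332714  0.70863259]
{'clock': 0.1, 'q': array([ 9.73897987e-01,  2.45760542e-01,  1.55886246e+00, -1.18970396e-05,
        1.33865872e+00, -1.74125159e-01]), 'qd': array([-0.0010735 , -0.00046334, -0.00219051, -0.00232122, -0.00248467,
       -0.0009345 ]), 'tau': array([ 9.14424777e-05, -4.30667603e+01, -3.27130222e+01, -1.56910291e-04,
        2.76859173e-03,  3.03531476e-05]), 'tcp_pos': array([0.26649687, 0.59246549, 0.3028959 ]), 'eef_rot': array([ 2.09814409e-01,  9.77740866e-01, -7.84726679e-04, -3.12209915e-04]), 'contact_force': array([0.04677628, 0.25111012, 0.17612509]), 'torque': array([ 0.04504451,  0.01008657, -0.00976484]), 'gripper_width': 0.08552908179991625}
```

View pics/scene0.png

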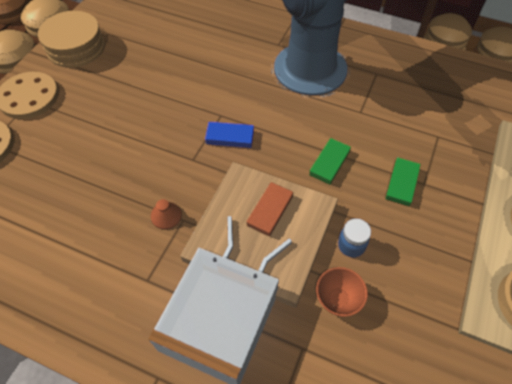

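View pics/top0.png

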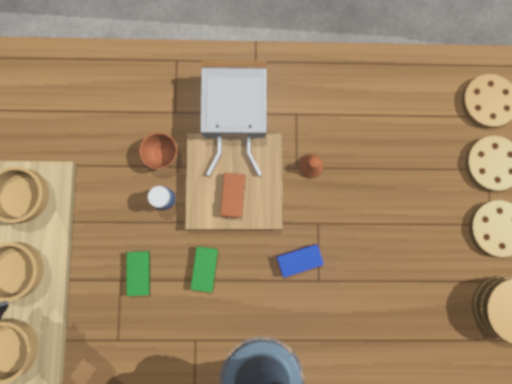

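The scene picture shows the terracotta tile on the deck at (270,208), and the top picture shows it at (233,195). Possible mix-ups are the green tiles (scene 330,160 and 404,181; top 138,273 and 204,270), the blue tile (230,134; top 300,260), and the bowl and cone, which have the same colour but are round. I choose the terracotta one on the deck.

```bash
cat > h.py <<'E'
import numpy as np,cv2
from scipy.spatial.transform import Rotation as R
def rays(c,uv):
    K=c["intrinsics"]; uv=np.asarray(uv,float).reshape(-1,2)
    d=np.c_[(uv[:,0]-K[0,2])/K[0,0],-(uv[:,1]-K[1,2])/K[1,1],-np.ones(len(uv))]
    return R.from_quat(c["attitude"]).apply(d)
def plane(c,uv,z):
    d=rays(c,uv); return c["eye"]+d*((z-c["eye"][2])/d[:,2])[:,None]
def cloud(c):
    v,u=np.mgrid[:384,:512]; d=rays(c,np.c_[u.ravel(),v.ravel()])
    P=c["eye"]+d*c["depth"].ravel()[:,None]; P[c["depth"].ravel()==0]=np.nan
    return P.reshape(384,512,3)
def redmask(c):
    h=cv2.cvtColor(c["frame"],cv2.COLOR_RGB2HSV); 
    return (((h[...,0]<12)|(h[...,0]>172))&(h[...,1]>130)&(h[...,2]>60)).astype(np.uint8)
def rect(P):
    (cx,cy),(w,hh),a=cv2.minAreaRect((P[:,:2]*1000).astype(np.float32))
    if w<hh: w,hh,a=hh,w,a+90
    return np.round([cx,cy,w,hh,a],1)
E
python3 - <<'E'
from h import *
for n in("scene","top"):
    c=dict(np.load(f"/tmp/{n}.npz")); P=cloud(c); z=P[...,2]
    m=redmask(c)
    k,l,s,ce=cv2.connectedComponentsWithStats(m)
    for i in range(1,k):
        if s[i,4]>100:
            Q=P[l==i]; t=Q[:,2]
            print(n,ce[i].round(),s[i,4],"z",np.nanpercentile(t,[5,50,95]).round(3),"all@",rect(plane(c,np.argwhere(l==i)[:,::-1],.056)))
            top=(l==i)&(abs(z-.056)<.004)
            if top.sum()>50: print("  top only",rect(P[top]), rect(plane(c,np.argwhere(top)[:,::-1],.056)))
    for nm,zz,tol in(("deck",.032,.004),("roof",.090,.005)):
        mm=((abs(z-zz)<tol)&(P[...,0]>.3)&(abs(P[...,1])<.35)).astype(np.uint8)
        k,l,s,ce=cv2.connectedComponentsWithStats(mm); i=1+np.argmax(s[1:,4]); 
        print(n,nm,ce[i],s[i],rect(P[l==i]),np.nanmedian(z[l==i]), cv2.boxPoints(cv2.minAreaRect(P[l==i][:,:2].astype(np.float32))).round(3).tolist())
c=dict(np.load("/tmp/top.npz"));s=dict(np.load("/tmp/scene.npz"))
A=cv2.resize(c["frame"][50:245,170:300],None,fx=2.8,fy=2.8,interpolation=cv2.INTER_CUBIC)
B=cv2.resize(s["frame"][155:384,145:345],None,fx=2.2,fy=2.2,interpolation=cv2.INTER_CUBIC)[:A.shape[0]]
h=min(len(A),len(B)); cv2.imwrite("pics/crop.png",np.hstack([A[:h],B[:h]])[:,:600*2,::-1]); print(h)
E
```

```text
scene [269. 208.] 1300 z [0.05  0.056 0.059] all@ [512.8  86.2 124.4  61.9 174.8]
  top only [509.5  85.  121.7  59.  175.6] [510.2  85.4 120.1  59.5 175.6]
scene [165. 215.] 684 z [0.008 0.026 0.058] all@ [ 622.5 -119.3   70.6   65.8   84.7]
  top only [ 601.4 -139.6   28.8   26.   176.2] [ 601.6 -138.7   27.8   26.9  166.9]
scene [341. 291.] 2042 z [0.003 0.022 0.051] all@ [632.7 293.3 104.1 101.9  65.7]
scene deck [264.12521991 227.82790024] [ 180  162  158  142 9663] [5.503e+02 8.200e+01 2.736e+02 2.702e+02 4.000e-01] 0.03242897189354965 [[0.41200000047683716, 0.2160000056028366], [0.41499999165534973, -0.05400000140070915], [0.6880000233650208, -0.052000001072883606], [0.6859999895095825, 0.21799999475479126]]
scene roof [215.75749023 309.98436822] [ 148  247  131  133 9212] [7.739e+02 8.360e+01 2.017e+02 1.769e+02 3.000e-01] 0.09082897756882174 [[0.6729999780654907, 0.1720000058412552], [0.6729999780654907, -0.004999999888241291], [0.875, -0.004000000189989805], [0.8740000128746033, 0.17299999296665192]]
top [157. 151.] 1046 z [0.003 0.021 0.05 ] all@ [626.7 290.7 101.5  98.5  
[... 256 characters left out ...]
top only [503.9  84.  112.7  53.9 175.8] [503.8  83.9 112.6  53.7 175.8]
top deck [233.74512703 181.57695927] [ 185  134   97   96 7439] [5.482e+02 8.120e+01 2.713e+02 2.699e+02 4.000e-01] 0.03113136711582476 [[0.41200000047683716, 0.2150000035762787], [0.4129999876022339, -0.054999999701976776], [0.6850000023841858, -0.05299999937415123], [0.6830000281333923, 0.21699999272823334]]
top roof [233.17399956  96.95600265] [ 201   61   65   72 4523] [7.724e+02 8.340e+01 2.017e+02 1.748e+02 2.000e-01] 0.08929752427947024 [[0.6710000038146973, 0.17000000178813934], [0.671999990940094, -0.004000000189989805], [0.8740000128746033, -0.004000000189989805], [0.8730000257492065, 0.17100000381469727]]
504
```

View pics/crop.png

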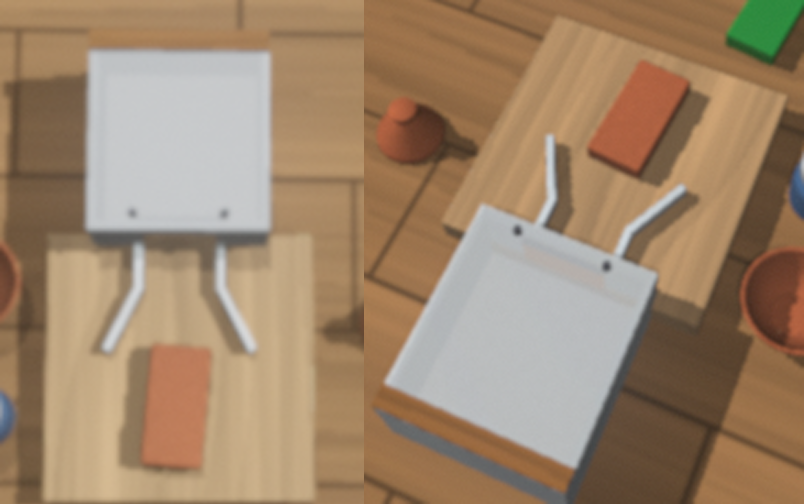

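The crop confirms the choice: the tile is rectangular, terracotta and about 120×60, with its top at 56 mm. It sits just before the rail mouths, about 5° skew. Measured:
- **Dryer:** origin ≈ (673, 82.7) mm, yaw ≈ 0.3°.
- **Tile:** centre ≈ (507, 84.7), yaw −4.4°.

My plan is to grip the tile's rear part, straighten it and slide it between the rails. Then I push its rear edge with the fingers leaning 40°.

```bash
cat > go.py <<'E'
# usage: go.py x y z(mm, TCP) yaw_of_pushing_axis lean(deg): prints what is left in tool axes
import sys; from h import *; from bench import ctrl
x,y,z,yaw,lean=map(float,sys.argv[1:])
s=ctrl.sense(); T=R.from_quat(s["eef_rot"]); 
# tool x = -axis, tool y = left, tool z down; lean turns tool z towards the axis
G=R.from_euler("z",yaw,degrees=True)*R.from_euler("y",-lean,degrees=True)*R.from_matrix(np.array([[-1,0,0],[0,1,0],[0,0,-1.]]))
print("clock",s["clock"],"tcp",(s["tcp_pos"]*1000).round(1),"F",s["contact_force"].round(1),"w",s["gripper_width"].round(4))
print("dp tool",T.inv().apply(np.array([x,y,z])-s["tcp_pos"]*1000).round(1),"rotvec",np.degrees((T.inv()*G).as_rotvec()).round(2), "dp in target axes",G.inv().apply(np.array([x,y,z])-s["tcp_pos"]*1000).round(1),"z axis of target",G.apply([0,0,1]).round(2))
E
python3 go.py 470 87.5 200 -4.4 0
```

```text
Traceback (most recent call last):
  File "go.py", line 7, in <module>
    print("clock",s["clock"],"tcp",(s["tcp_pos"]*1000).round(1),"F",s["contact_force"].round(1),"w",s["gripper_width"].round(4))
                                                                                                    ^^^^^^^^^^^^^^^^^^^^^^^^
AttributeError: 'float' object has no attribute 'round'
```

```bash
sed -i 's/s\["gripper_width"\].round(4)/round(s["gripper_width"],4)/' go.py; python3 go.py 470 87.5 200 -4.4 0
```

```text
clock 0.1 tcp [266.5 592.5 302.9] F [0.  0.3 0.2] w 0.0855
dp tool [-392.8 -376.8  103.4] rotvec [ -0.09  -0.03 -19.82] dp in target axes [-241.6 -487.9  102.9] z axis of target [ 0.  0. -1.]
```

Request:
carry_out --moves '[{"rot": [0, 0, -9.9], "dp": [0, 0, 0], "hand": 1}, {"rot": [0, 0, -9.9], "dp": [0, 0, 0], "hand": 1}, {"rot": [0, 0, 0], "dp": [-24, -49, 0], "hand": 1}, {"rot": [0, 0, 0], "dp": [-24, -49, 0], "hand": 1}, {"rot": [0, 0, 0], "dp": [-24, -49, 5], "hand": 1}, {"rot": [0, 0, 0], "dp": [-24, -49, 10], "hand": 1}, {"rot": [0, 0, 0], "dp": [-24, -49, 10], "hand": 1}, {"rot": [0, 0, 0], "dp": [-24, -49, 10], "hand": 1}, {"rot": [0, 0, 0], "dp": [-24, -49, 15], "hand": 1}, {"rot": [0, 0, 0], "dp": [-24, -49, 15], "hand": 1}, {"rot": [0, 0, 0], "dp": [-24, -49, 15], "hand": 1}, {"rot": [0, 0, 0], "dp": [-24, -46, 15], "hand": 1}]'

```text
clock: 1.6
tcp_pos: [0.4777, 0.0772, 0.2034]
eef_rot: [0.029, 1.0, -0.002, -0.0]
contact_force: [0.4, 0.4, 0.4]
gripper_width: 0.0854
```

```bash
python3 go.py 470 87.5 110 -4.4 0
```

```text
clock 1.6 tcp [477.7  77.2 203.4] F [0.4 0.4 0.4] w 0.0854
dp tool [ 8.2 10.2 93.3] rotvec [-0.24 -0.05  1.06] dp in target axes [ 8.5  9.7 93.4] z axis of target [ 0.  0. -1.]
```

Request:
carry_out --moves '[{"rot": [0, 0, 1.0], "dp": [8, 10, 0], "hand": 1}, {"rot": [0, 0, 0], "dp": [0, 0, 25], "hand": 1}, {"rot": [0, 0, 0], "dp": [0, 0, 25], "hand": 1}, {"rot": [0, 0, 0], "dp": [0, 0, 0], "hand": 1}]'

```text
clock: 2.1
tcp_pos: [0.4692, 0.0862, 0.151]
eef_rot: [0.041, 0.999, -0.002, -0.002]
contact_force: [0.2, 0.6, 0.2]
gripper_width: 0.0853
```

```bash
python3 go.py 470 87.5 110 -4.4 0
```

```text
clock 2.1 tcp [469.2  86.2 151. ] F [0.2 0.6 0.2] w 0.0853
dp tool [-0.8  1.6 41. ] rotvec [-0.22 -0.22 -0.32] dp in target axes [-0.7  1.4 41. ] z axis of target [ 0.  0. -1.]
```

Request:
carry_out --moves '[{"rot": [0, 0, 0], "dp": [-1, 1.5, 20], "hand": 1}, {"rot": [0, 0, 0], "dp": [0, 0, 14], "hand": 1}, {"rot": [0, 0, 0], "dp": [0, 0, 5], "hand": 1}, {"rot": [0, 0, 0], "dp": [0, 0, 0], "hand": 1}, {"rot": [0, 0, 0], "dp": [0, 0, 0], "hand": 0.3}, {"rot": [0, 0, 0], "dp": [0, 0, 0], "hand": 0.3}, {"rot": [0, 0, 0], "dp": [0, 0, 0], "hand": 0.2}, {"rot": [0, 0, 0], "dp": [0, 0, 0], "hand": 0.2}, {"rot": [0, 0, 0], "dp": [0, 0, 0], "hand": 0.2}]' --newtons 25

```text
clock: 3.22
tcp_pos: [0.4724, 0.0893, 0.1157]
eef_rot: [0.04, 0.999, -0.002, 0.002]
contact_force: [0.6, 0.6, -2.5]
gripper_width: 0.059
```

```bash
python3 go.py 470 82 112 0.3 0
```

```text
clock 3.225 tcp [472.4  89.3 115.7] F [ 0.6  0.6 -2.5] w 0.059
dp tool [ 1.8 -7.4  3.7] rotvec [-0.2   0.22 -4.87] dp in target axes [ 2.4 -7.3  3.7] z axis of target [ 0.  0. -1.]
```

Request:
carry_out --moves '[{"rot": [0, 0, -4.9], "dp": [0, -7, 0], "hand": 0.2}, {"rot": [0, 0, 0], "dp": [0, 0, 0], "hand": 0.2}, {"rot": [0, 0, 0], "dp": [-15, 0, 0], "hand": 0.2}, {"rot": [0, 0, 0], "dp": [-15, 0, 0], "hand": 0.2}, {"rot": [0, 0, 0], "dp": [0, 0, 0], "hand": 0.2}]'

```text
clock: 3.85
tcp_pos: [0.5028, 0.0829, 0.1158]
eef_rot: [-0.002, 1.0, -0.002, 0.001]
contact_force: [0.4, -0.8, -0.7]
gripper_width: 0.0594
```

```bash
python3 go.py 555 82.1 115 0.3 0; cat > look.py <<'E'
import sys; from h import *; from bench import camera
tag=sys.argv[1]
for n in("scene","top"):
    c=camera(n); P=cloud(c); z=P[...,2]
    m=redmask(c)*((abs(P[...,1]-.083)<.08)&(P[...,0]>.4)&(P[...,0]<.9))
    m=m.astype(np.uint8)
    if m.sum()>50: 
        t=m.astype(bool)&(abs(z-.056)<.004); Q=np.argwhere(t)[:,::-1]
        print(n,m.sum(),t.sum(),"z",np.nanpercentile(z[m>0],[5,50,95]).round(3), rect(plane(c,Q,.056)) if len(Q)>20 else "")
    f=c["frame"][50:245,170:300] if n=="top" else c["frame"][155:384,145:345]
    k=2.8 if n=="top" else 2.2
    f=cv2.resize(f,None,fx=k,fy=k,interpolation=cv2.INTER_CUBIC)[:503]
    A=f if n=="scene" else np.hstack([f[:min(len(A),len(f))],A[:min(len(A),len(f))]])
cv2.imwrite(f"pics/{tag}.png",A[:,:,::-1])
E
python3 look.py l1
```

```text
clock 3.85 tcp [502.8  82.9 115.8] F [ 0.4 -0.8 -0.7] w 0.0594
dp tool [-52.2  -1.    0.9] rotvec [-0.2   0.12 -0.04] dp in target axes [-52.2  -1.1   0.8] z axis of target [ 0.  0. -1.]
scene 1268 1187 z [0.052 0.056 0.059] [540.9  83.6 121.5  59.2 179.7]
```

Request:
carry_out --moves '[{"rot": [0, 0, 0], "dp": [-13, -1, 0], "hand": 0.2}, {"rot": [0, 0, 0], "dp": [-13, 0, 0], "hand": 0.2}, {"rot": [0, 0, 0], "dp": [-13, 0, 0], "hand": 0.2}, {"rot": [0, 0, 0], "dp": [-13, 0, 0], "hand": 0.2}, {"rot": [0, 0, 0], "dp": [0, 0, 0], "hand": 0.2}]'

```text
clock: 4.58
tcp_pos: [0.5551, 0.0826, 0.1156]
eef_rot: [-0.002, 1.0, -0.002, -0.001]
contact_force: [1.6, 0.1, 0.1]
gripper_width: 0.0592
```

```bash
python3 go.py 555 82.1 115 0.3 0; python3 look.py l2
```

```text
clock 4.575 tcp [555.1  82.6 115.6] F [1.6 0.1 0.1] w 0.0592
dp tool [ 0.1 -0.4  0.6] rotvec [-0.2  -0.17 -0.03] dp in target axes [ 0.1 -0.4  0.6] z axis of target [ 0.  0. -1.]
scene 1303 1252 z [0.053 0.057 0.059] [593.9  83.  117.   60.1 179.9]
```

View pics/l2.png

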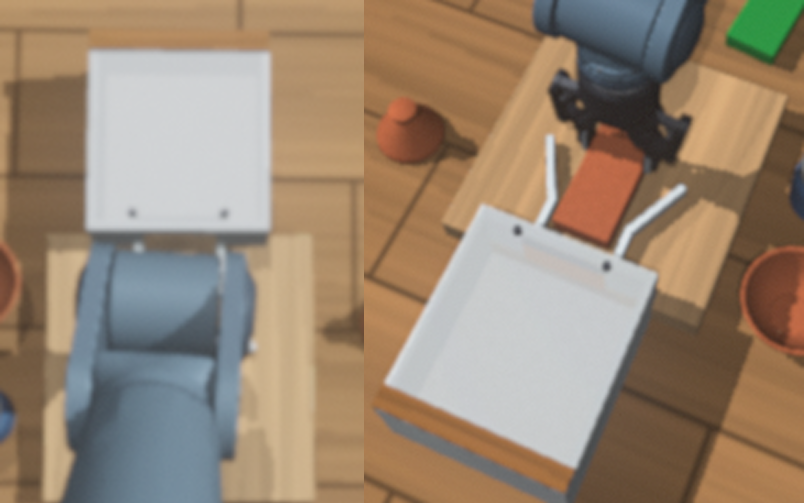

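The scene crop shows the tile straight between the rails (around 600,185 in the crop), and the hand clears the rails. Next I release it, go up and back, shut the gripper and lean.

Request:
carry_out --moves '[{"rot": [0, 0, 0], "dp": [0, 0, 0], "hand": 0.75}, {"rot": [0, 0, 0], "dp": [0, 0, 0], "hand": 0.75}, {"rot": [0, 0, 0], "dp": [0, 0, 0], "hand": 0.75}, {"rot": [0, 0, 0], "dp": [0, 0, -25], "hand": 0.75}, {"rot": [0, 0, 0], "dp": [0, 0, -40], "hand": 0.75}, {"rot": [0, 0, 0], "dp": [40, 0, -30], "hand": -1}, {"rot": [0, 0, 0], "dp": [50, 0, 0], "hand": -1}, {"rot": [0, 0, 0], "dp": [0, 0, 0], "hand": -1}]'

```text
clock: 5.68
tcp_pos: [0.46, 0.0826, 0.2124]
eef_rot: [-0.002, 1.0, -0.001, -0.004]
contact_force: [0.6, -0.3, 0.2]
gripper_width: 0.0204
```

```bash
python3 go.py 450 81.8 160 0.3 40
```

```text
clock 5.675 tcp [460.   82.6 212.4] F [ 0.6 -0.3  0.2] w 0.0204
dp tool [ 9.6 -0.6 52.5] rotvec [-1.700e-01 -4.046e+01  2.000e-02] dp in target axes [41.3 -0.8 33.7] z axis of target [ 0.64  0.   -0.77]
```

Request:
carry_out --moves '[{"rot": [0, -10, 0], "dp": [0, 0, 0], "hand": -1}, {"rot": [0, -10, 0], "dp": [0, 0, 0], "hand": -1}, {"rot": [0, -10, 0], "dp": [0, 0, 0], "hand": -1}, {"rot": [0, -10, 0], "dp": [0, 0, 0], "hand": -1}, {"rot": [0, 0, 0], "dp": [0, 0, 0], "hand": -1}]'

```text
clock: 6.3
tcp_pos: [0.4629, 0.0821, 0.2151]
eef_rot: [-0.002, 0.937, -0.001, 0.35]
contact_force: [0.3, 0.5, 0.2]
gripper_width: 0.0002
```

```bash
python3 go.py 450 81.8 115 0.3 40; python3 look.py l3; python3 -c "from bench import ctrl;print(ctrl.sense()['q'])"
```

```text
clock 6.3 tcp [462.9  82.1 215.1] F [0.3 0.5 0.2] w 0.0002
dp tool [75.4  0.1 67.1] rotvec [-0.23  1.    0.06] dp in target axes [74.2 -0.3 68.4] z axis of target [ 0.64  0.   -0.77]
scene 1410 1363 z [0.053 0.056 0.059] [592.   83.1 120.3  60.2 179.9]
[-0.08939137 -0.34442922  2.38144007  0.15214055  0.39252913 -1.78427921]
```

View pics/l3.png

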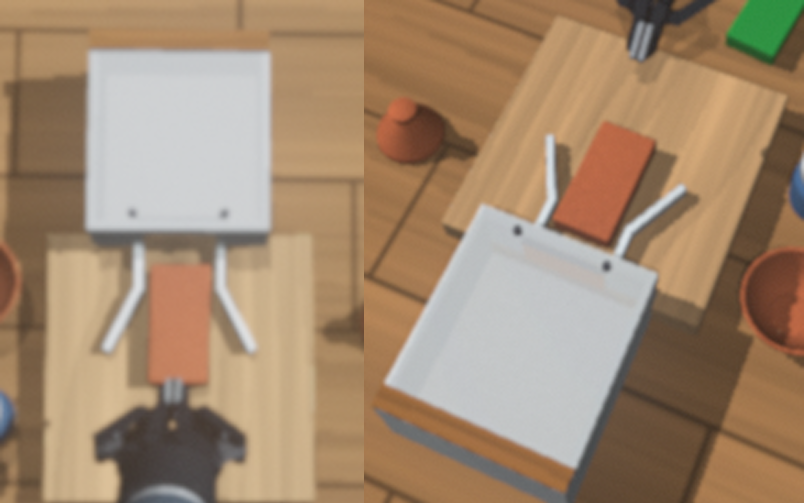

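The view shows the tile straight between the rails with its rear edge at about (178,383) in the left crop. The shut fingers lean behind it, still high up.

Request:
carry_out --moves '[{"rot": [0, 0, 0], "dp": [18, 0, 17.5], "hand": -1}, {"rot": [0, 0, 0], "dp": [18, 0, 17.5], "hand": -1}, {"rot": [0, 0, 0], "dp": [18, 0, 17.5], "hand": -1}, {"rot": [0, 0, 0], "dp": [11, 0, 11], "hand": -1}, {"rot": [0, 0, 0], "dp": [0, 0, 0], "hand": -1}]'

```text
clock: 7.02
tcp_pos: [0.4637, 0.0765, 0.1429]
eef_rot: [-0.005, 0.939, 0.003, 0.345]
contact_force: [0.2, 0.2, 0.1]
gripper_width: -0.0001
```

```bash
python3 go.py 458 81.8 110 0.3 40;python3 -c "from bench import ctrl;print(ctrl.sense()['q'])"
```

```text
clock 7.025 tcp [463.7  76.5 142.9] F [0.2 0.2 0.1] w -0.0001
dp tool [25.6  5.3 21.4] rotvec [0.34 0.32 0.13] dp in target axes [25.5  5.4 21.6] z axis of target [ 0.64  0.   -0.77]
[-0.11078918 -0.16160255  2.40577861  0.39171681  0.21329929 -2.04537386]
```

Joint 5 is at its limit this close in. I'll push the first stretch with a 20° lean and lean further once farther out.

Request:
carry_out --moves '[{"rot": [0, 10, 0], "dp": [0, 0, 0], "hand": -1}, {"rot": [0, 9, 0], "dp": [0, 0, 0], "hand": -1}, {"rot": [0, 0, 0], "dp": [0, 5, 0], "hand": -1}, {"rot": [0, 0, 0], "dp": [0, 0, 0], "hand": -1}]'

```text
clock: 7.52
tcp_pos: [0.4668, 0.0812, 0.1457]
eef_rot: [-0.004, 0.983, 0.001, 0.182]
contact_force: [-0.2, 0.3, 0.2]
gripper_width: 0.0
```

```bash
python3 go.py 480 81.8 116 0.3 20;python3 -c "from bench import ctrl;print(ctrl.sense()['q'])"
```

```text
clock 7.525 tcp [466.8  81.2 145.7] F [-0.2  0.3  0.2] w 0.0
dp tool [-1.7  0.4 32.4] rotvec [0.05 1.01 0.17] dp in target axes [-2.3  0.5 32.4] z axis of target [ 0.34  0.   -0.94]
[-0.08005567 -0.08975059  2.2619468   0.05537632  0.6048003  -1.698897  ]
```

Request:
carry_out --moves '[{"rot": [0, 0, 0], "dp": [6, 0, 15], "hand": -1}, {"rot": [0, 0, 0], "dp": [5, 0, 12], "hand": -1}, {"rot": [0, 0, 0], "dp": [1, 0, 4], "hand": -1}, {"rot": [0, 0, 0], "dp": [0, 0, 0], "hand": -1}]'

```text
clock: 8.02
tcp_pos: [0.4656, 0.0818, 0.1109]
eef_rot: [-0.004, 0.983, 0.001, 0.184]
contact_force: [0.3, 0.1, 0.1]
gripper_width: -0.0002
```

```bash
python3 go.py 570 82.2 112 0.3 20
```

```text
clock 8.025 tcp [465.6  81.8 110.9] F [0.3 0.1 0.1] w -0.0002
dp tool [-97.7  -0.5  36.7] rotvec [0.07 1.18 0.2 ] dp in target axes [-98.5  -0.1  34.7] z axis of target [ 0.34  0.   -0.94]
```

Request:
carry_out --moves '[{"rot": [0, 0, 0], "dp": [-9.3, 0, 3.5], "hand": -1}, {"rot": [0, 0, 0], "dp": [-9.3, 0, 3.5], "hand": -1}, {"rot": [0, 0, 0], "dp": [-9.3, 0, 3.5], "hand": -1}, {"rot": [0, 0, 0], "dp": [-9.3, 0, 3.5], "hand": -1}, {"rot": [0, 0, 0], "dp": [-9.3, 0, 3.5], "hand": -1}, {"rot": [0, 0, 0], "dp": [0, 0, 0], "hand": -1}]'

```text
clock: 8.78
tcp_pos: [0.5198, 0.0821, 0.1124]
eef_rot: [-0.004, 0.983, 0.001, 0.185]
contact_force: [0.3, -0.4, 0.6]
gripper_width: 0.0002
```

```bash
python3 go.py 570 82.2 112 0.3 20;python3 look.py l4
```

```text
clock 8.775 tcp [519.8  82.1 112.4] F [ 0.3 -0.4  0.6] w 0.0002
dp tool [-46.6  -0.4  18.6] rotvec [0.06 1.27 0.19] dp in target axes [-47.   -0.2  17.6] z axis of target [ 0.34  0.   -0.94]
scene 1192 1163 z [0.054 0.056 0.059] [6.087e+02 8.390e+01 9.970e+01 6.000e+01 3.000e-01]
```

Request:
carry_out --moves '[{"rot": [0, -2.4, 0], "dp": [-2.8, 0, 2.3], "hand": -1}, {"rot": [0, -2.4, 0], "dp": [-2.7, 0, 2.4], "hand": -1}, {"rot": [0, -2.4, 0], "dp": [-2.6, 0, 2.5], "hand": -1}, {"rot": [0, -2.4, 0], "dp": [-2.5, 0, 2.6], "hand": -1}, {"rot": [0, 0, 0], "dp": [0, 0, 0], "hand": -1}]'

```text
clock: 9.5
tcp_pos: [0.5265, 0.0832, 0.1045]
eef_rot: [-0.005, 0.965, 0.002, 0.261]
contact_force: [0.2, 0.1, 0.6]
gripper_width: 0.0001
```

```bash
python3 go.py 570 82.2 105 0.3 40;python3 look.py l5;python3 -c "from bench import ctrl;print(ctrl.sense()['q'])"
```

```text
clock 9.5 tcp [526.5  83.2 104.5] F [0.2 0.1 0.6] w 0.0001
dp tool [-37.8  -1.5  21.4] rotvec [ 0.23 -9.75  0.23] dp in target axes [-33.6  -1.2  27.5] z axis of target [ 0.64  0.   -0.77]
scene 1003 977 z [0.054 0.056 0.059] [6.167e+02 8.470e+01 8.370e+01 5.950e+01 3.000e-01]
[-0.07080162  0.11719923  2.18398815  0.13494813  0.31697803 -1.76927608]
```

Request:
carry_out --moves '[{"rot": [0, 0, 0], "dp": [-4.5, -0.5, 2.4], "hand": -1}, {"rot": [0, 0, 0], "dp": [-4.5, -0.5, 2.4], "hand": -1}, {"rot": [0, 0, 0], "dp": [-4.5, 0, 2.4], "hand": -1}, {"rot": [0, 0, 0], "dp": [-4.5, 0, 2.4], "hand": -1}]'

```text
clock: 10.1
tcp_pos: [0.5412, 0.0837, 0.1025]
eef_rot: [-0.007, 0.968, 0.003, 0.251]
contact_force: [-15.1, -1.5, 10.0]
gripper_width: 0.0
```

```bash
python3 go.py 570 82.2 105 0.3 40;python3 look.py l6;python3 -c "from bench import ctrl;print(ctrl.sense()['q'])"
```

```text
clock 10.1 tcp [541.2  83.7 102.5] F [-15.1  -1.5  10. ] w 0.0
dp tool [-26.3  -1.9  11.8] rotvec [  0.43 -10.91   0.33] dp in target axes [-23.6  -1.6  16.6] z axis of target [ 0.64  0.   -0.77]
scene 864 842 z [0.053 0.056 0.059] [6.231e+02 8.490e+01 7.100e+01 5.990e+01 3.000e-01]
[-0.06815121  0.15575913  2.14102661  0.12779839  0.34037308 -1.76176988]
```

View pics/l6.png

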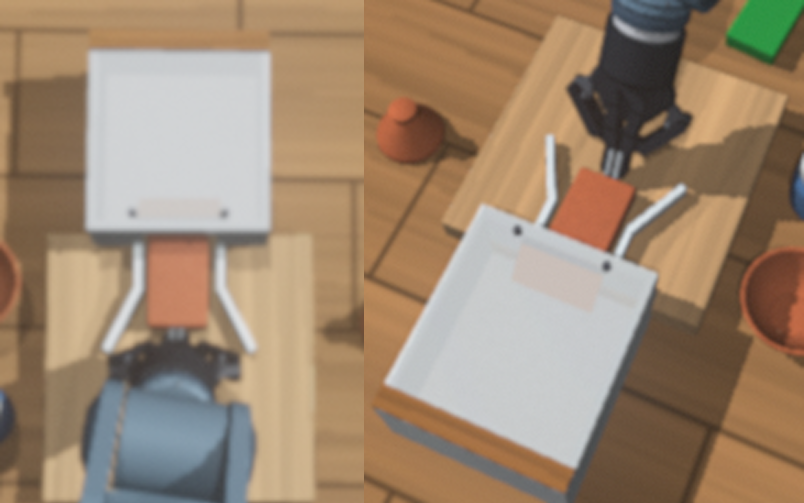

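The picture shows the flap open under the clear roof (the pale patch around 560,275 in the scene crop), with the tile flat and straight in the rails. The +10 N upward force means the fingertips are brushing the deck, so I'll raise slightly and push on.

Request:
carry_out --moves '[{"rot": [0, 0, 0], "dp": [-3.5, -0.5, -3], "hand": -1}, {"rot": [0, 0, 0], "dp": [-6, -0.5, 1.8], "hand": -1}, {"rot": [0, -1, 0], "dp": [-6, 0, 1.8], "hand": -1}, {"rot": [0, -1, 0], "dp": [-6, 0, 2], "hand": -1}]'

```text
clock: 10.7
tcp_pos: [0.5552, 0.0838, 0.1051]
eef_rot: [-0.007, 0.966, 0.005, 0.258]
contact_force: [-6.6, -0.2, 1.3]
gripper_width: -0.0001
```

```bash
python3 go.py 570 82.2 105 0.3 40;python3 look.py l7;python3 -c "from bench import ctrl;print(ctrl.sense()['q'])"
```

```text
clock 10.7 tcp [555.2  83.8 105.1] F [-6.6 -0.2  1.3] w -0.0001
dp tool [-12.8  -1.9   7.5] rotvec [  0.6  -10.07   0.35] dp in target axes [-11.3  -1.7   9.6] z axis of target [ 0.64  0.   -0.77]
scene 705 590 z [0.055 0.058 0.061] [630.4  84.8  60.2  57.1  91. ]
[-0.06724643  0.17617521  2.1126278   0.14027091  0.33411616 -1.77310896]
```

Request:
carry_out --moves '[{"rot": [0, -1.5, 0], "dp": [-5.5, -0.5, 2.3], "hand": -1}, {"rot": [0, -1.5, 0], "dp": [-5.5, -0.5, 2.3], "hand": -1}, {"rot": [0, -1.5, 0], "dp": [-5.5, 0, 2.4], "hand": -1}, {"rot": [0, -1.5, 0], "dp": [-5.5, 0, 2.5], "hand": -1}]'

```text
clock: 11.3
tcp_pos: [0.5774, 0.0837, 0.1074]
eef_rot: [-0.007, 0.952, 0.006, 0.306]
contact_force: [-5.7, -0.2, 3.3]
gripper_width: 0.0001
```

```bash
python3 go.py 600 82.4 105 0.3 40;python3 look.py l8;python3 -c "from bench import ctrl;print(ctrl.sense()['q'])"
```

```text
clock 11.3 tcp [577.4  83.7 107.4] F [-5.7 -0.2  3.3] w 0.0001
dp tool [-16.9  -1.7  15.1] rotvec [ 0.71 -4.35  0.34] dp in target axes [-15.7  -1.4  16.4] z axis of target [ 0.64  0.   -0.77]
scene 398 19 z [0.06  0.064 0.067] 
[-0.06758397  0.20677052  2.09511286  0.24559558  0.22485217 -1.87586929]
```

Request:
carry_out --moves '[{"rot": [0, 0.3, 0], "dp": [-4.5, -0.5, 3.8], "hand": -1}, {"rot": [0, 0, 0], "dp": [-4.5, -0.5, 3.8], "hand": -1}, {"rot": [0, 0, 0], "dp": [-4.5, 0, 3.8], "hand": -1}]'

```text
clock: 11.78
tcp_pos: [0.596, 0.0831, 0.1074]
eef_rot: [-0.008, 0.953, 0.006, 0.304]
contact_force: [-5.6, 0.0, 6.2]
gripper_width: 0.0
```

```bash
python3 go.py 625 82.4 100 0.3 36;python3 look.py l9;python3 -c "from bench import ctrl;print(ctrl.sense()['q'])"
```

```text
clock 11.775 tcp [596.   83.1 107.4] F [-5.6  0.   6.2] w 0.0
dp tool [-19.3  -1.2  22.8] rotvec [ 0.7  -0.64  0.38] dp in target axes [-19.1  -0.8  23.1] z axis of target [ 0.59  0.   -0.81]
scene 153 3 z [0.061 0.064 0.067] 
[-0.06623557  0.24392438  2.04746479  0.22671532  0.23868535 -1.8561964 ]
```

View pics/l9.png

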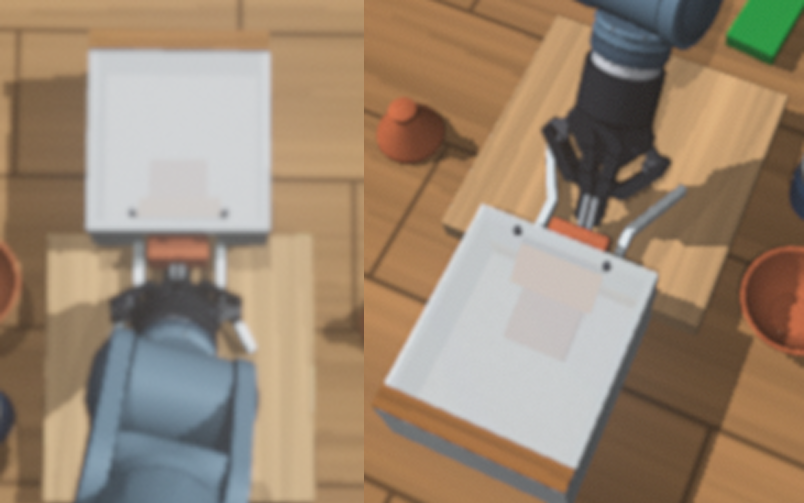

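Picture: the tile is in as far as a short strip before the wall (578,232 in the scene crop), the flap lies on top of it, and the fingers are centred behind it. The fingertips have ridden up slightly, so I'll push on while lowering.

Request:
carry_out --moves '[{"rot": [0, 0, 0], "dp": [-3.4, -0.5, 5], "hand": -1}, {"rot": [0, 0, 0], "dp": [-3.4, -0.5, 5], "hand": -1}, {"rot": [0, 0, 0], "dp": [-3.4, 0, 5], "hand": -1}]'

```text
clock: 12.25
tcp_pos: [0.6135, 0.0825, 0.1006]
eef_rot: [-0.008, 0.953, 0.006, 0.303]
contact_force: [-6.6, 0.2, 6.1]
gripper_width: 0.0001
```

```bash
python3 go.py 640 82.4 101 0.3 36;python3 look.py l10;python3 -c "from bench import ctrl;print(ctrl.sense()['q'])"
```

```text
clock 12.25 tcp [613.5  82.5 100.6] F [-6.6  0.2  6.1] w 0.0001
dp tool [-21.9  -0.6  15. ] rotvec [ 0.72 -0.71  0.39] dp in target axes [-21.7  -0.2  15.3] z axis of target [ 0.59  0.   -0.81]
[-0.06522236  0.29175704  2.00394469  0.22708909  0.23701152 -1.85613036]
```

Request:
carry_out --moves '[{"rot": [0, 0, 0], "dp": [-4.6, 0, 3.2], "hand": -1}, {"rot": [0, 0, 0], "dp": [-4.6, 0, 3.2], "hand": -1}, {"rot": [0, 0, 0], "dp": [-4.6, 0, 3.2], "hand": -1}]'

```text
clock: 12.72
tcp_pos: [0.6285, 0.083, 0.0974]
eef_rot: [-0.008, 0.954, 0.006, 0.299]
contact_force: [-4.9, -0.3, -2.2]
gripper_width: -0.0001
```

```bash
python3 go.py 640 82.4 101 0.3 36;python3 look.py l11;python3 -c "from bench import ctrl;print(ctrl.sense()['q'])"
```

```text
clock 12.725 tcp [628.5  83.   97.4] F [-4.9 -0.3 -2.2] w -0.0001
dp tool [-11.4  -0.8   3.6] rotvec [ 0.77 -1.2   0.38] dp in target axes [-11.4  -0.7   3.8] z axis of target [ 0.59  0.   -0.81]
[-0.06243793  0.32646     1.96258467  0.21059415  0.25029881 -1.83735618]
```

View pics/l11.png

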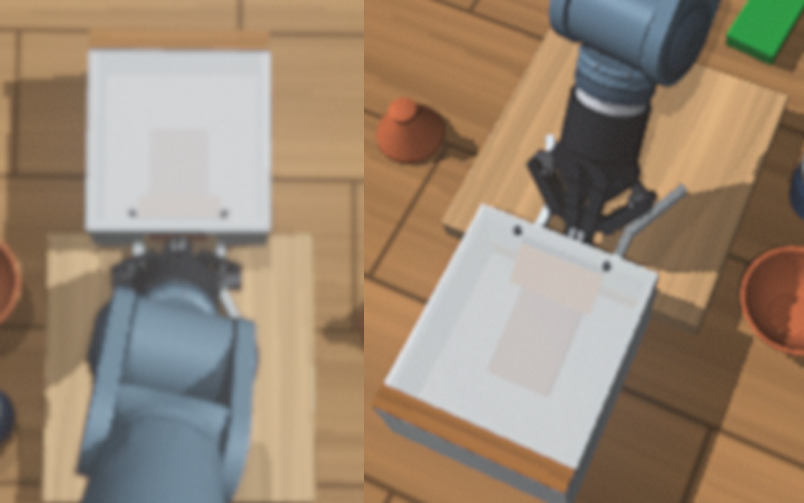

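Request:
carry_out --moves '[{"rot": [0, -0.5, 0], "dp": [-4.8, -0.5, 2.2], "hand": -1}, {"rot": [0, -0.5, 0], "dp": [-4.8, 0, 2.4], "hand": -1}]'

```text
clock: 13.08
tcp_pos: [0.6398, 0.0827, 0.0993]
eef_rot: [-0.008, 0.951, 0.006, 0.308]
contact_force: [-2.5, 0.1, -2.1]
gripper_width: -0.0
```

```bash
python3 go.py 643 82.4 101 0.3 36;python3 look.py l12;python3 -c "from bench import ctrl;print(ctrl.sense()['q'])"
```

```text
clock 13.075 tcp [639.8  82.7  99.3] F [-2.5  0.1 -2.1] w -0.0
dp tool [-3.6 -0.3  0.6] rotvec [ 0.77 -0.1   0.38] dp in target axes [-3.6 -0.3  0.6] z axis of target [ 0.59  0.   -0.81]
[-0.06211195  0.34204676  1.94179761  0.22573014  0.23790557 -1.85154424]
```

View pics/l12.png

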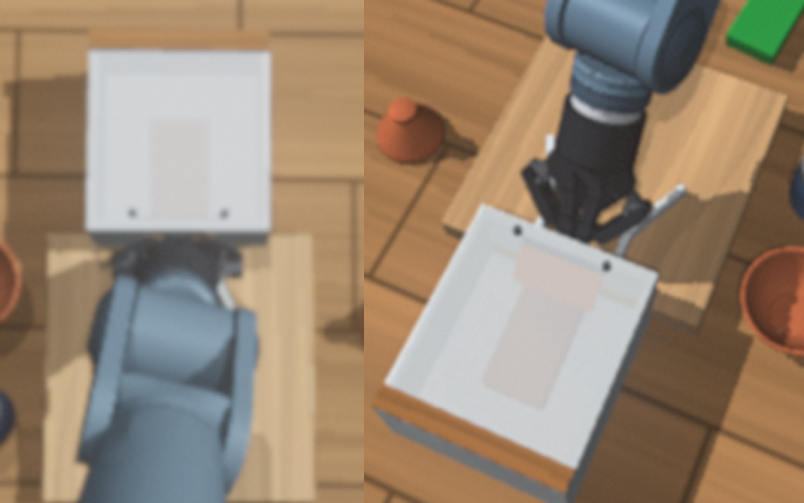

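```bash
python3 go.py 643 82.4 101 0.3 36;python3 look.py l13
```

```text
clock 13.175 tcp [640.3  82.6  99.8] F [-3.5 -0.3 -1. ] w -0.0001
dp tool [-2.9 -0.2  0.6] rotvec [ 0.76 -0.05  0.38] dp in target axes [-2.9 -0.2  0.7] z axis of target [ 0.59  0.   -0.81]
```

View pics/l13.png

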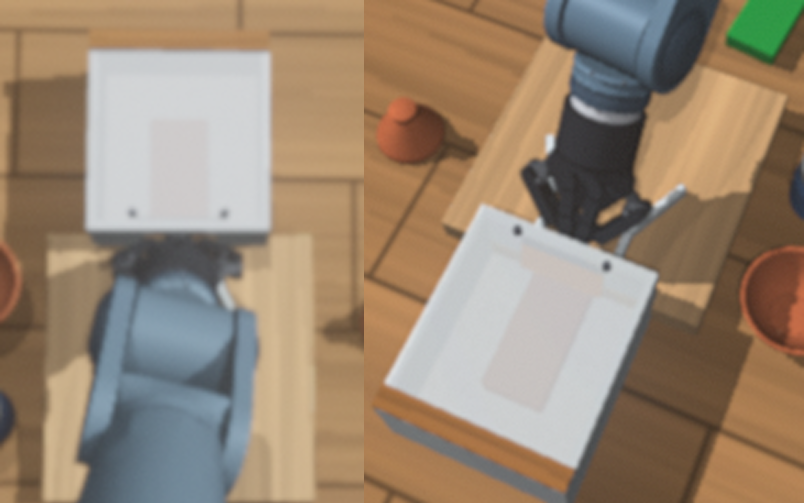

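The new scene view shows the flap nearly down, resting on the fingertip, with the tile's full length inside. I'll check its size and place through the roof, then withdraw straight back.

```bash
python3 - <<'E'
from h import *
c=dict(np.load("/tmp/top.npz"))
px=lambda u,v:(170+u/2.8,50+v/2.8)
for z in(.032,.056): print(z,plane(c,[px(150,118),px(208,118),px(150,218),px(208,218)],z).round(3)[:,:2].tolist())
s=dict(np.load("/tmp/scene.npz")); px=lambda u,v:(145+(u-364)/2.2,155+v/2.2)
print(plane(s,[px(484,382),px(546,411),px(592,292)],.032).round(3)[:,:2].tolist())
E
```

```text
0.032 [[0.806, 0.113], [0.807, 0.053], [0.7, 0.111], [0.701, 0.052]]
0.056 [[0.796, 0.111], [0.797, 0.053], [0.693, 0.11], [0.694, 0.052]]
[[0.809, 0.061], [0.81, 0.123], [0.694, 0.115]]
```

Request:
carry_out --moves '[{"rot": [0, 0, 0], "dp": [5, 0, -3.6], "hand": -1}, {"rot": [0, 0, 0], "dp": [8, 0, -6], "hand": -1}, {"rot": [0, 0, 0], "dp": [12, 0, -9], "hand": -1}, {"rot": [0, 0, 0], "dp": [16, 0, -12], "hand": -1}, {"rot": [0, 0, 0], "dp": [16, 0, -14], "hand": -1}, {"rot": [0, 0, 0], "dp": [8, 0, -25], "hand": -1}, {"rot": [0, 0, 0], "dp": [0, 0, -40], "hand": -1}, {"rot": [0, 0, 0], "dp": [0, 0, -40], "hand": -1}, {"rot": [0, 5, 0], "dp": [0, 0, -40], "hand": -1}, {"rot": [0, 0, 0], "dp": [0, 0, 0], "hand": -1}]'

```text
clock: 14.52
tcp_pos: [0.4695, 0.0778, 0.2251]
eef_rot: [-0.008, 0.962, 0.005, 0.274]
contact_force: [1.2, -0.8, 0.8]
gripper_width: 0.0
```

```bash
python3 go.py 643 82.4 101 0.3 36;python3 look.py l14
```

```text
clock 14.525 tcp [469.5  77.8 225.1] F [ 1.2 -0.8  0.8] w 0.0
dp tool [-82.    1.  196.9] rotvec [ 0.6  -4.18  0.41] dp in target axes [-67.4   3.6 202.4] z axis of target [ 0.59  0.   -0.81]
```

View pics/l14.png

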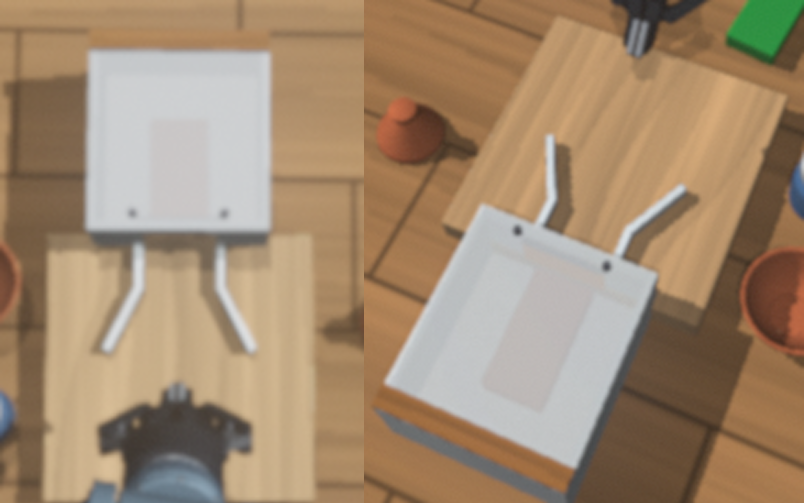

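```bash
python3 - <<'E'
from h import *; from bench import camera
for n in("scene","top"):
    a=dict(np.load(f"/tmp/{n}.npz")); c=camera(n); d=c["frame"].astype(int)-a["frame"]
    # project dryer-frame points at height z to pixels, sample the mean change
    Rm=R.from_quat(a["attitude"]); K=a["intrinsics"]
    def px(p):
        q=Rm.inv().apply(np.array(p)-a["eye"]); return (K[0,2]+K[0,0]*q[0]/-q[2],K[1,2]+K[1,1]*q[1]/q[2])
    for z in(.032,):
      for y in(-37,-35,-20,0,20,35,37):
        row=[]
        for x in range(10,150,8):
            u,v=px([.673+x/1e3,.0827+y/1e3,z]); row.append(int(d[int(round(v)),int(round(u))].sum()))
        print(n,y,row)
E
```

```text
scene -37 [21, 24, 26, 27, 24, 24, 25, 21, 25, 27, 27, 24, 28, 31, 24, 25, 26, 23]
scene -35 [29, 28, 27, 26, 28, 27, 25, 25, 20, 28, 26, 25, 27, 25, 29, 22, 26, 24]
scene -20 [24, 23, -2, -7, -7, -6, -5, -7, -8, -8, -8, -9, -1, -7, -3, -7, -8, 25]
scene 0 [26, 21, -6, -10, -2, 1, -8, -5, -4, -7, -7, -8, -5, -5, -2, -8, -12, 25]
scene 20 [29, 20, -2, -3, -7, -10, 0, -8, -7, -7, -7, -10, -6, -2, -8, -9, -11, 25]
scene 35 [24, 26, 8, 5, -1, 8, -3, 7, -2, -7, 1, -3, -9, -8, -12, -15, -8, 27]
scene 37 [23, 24, 27, 21, 8, 18, 17, 7, 19, 9, 1, 17, 7, 3, 16, 13, 13, 22]
top -37 [15, 17, 20, 16, 15, 17, 17, 18, 17, 21, 16, 18, 19, 17, 19, 17, 18, 16]
top -35 [17, 20, 19, 17, 14, 15, 15, 18, 17, 18, 17, 18, 15, 17, 18, 17, 18, 18]
top -20 [-11, 14, 15, -2, -6, -8, -5, -5, -5, -4, -4, -3, -6, -4, -3, 1, 12, 19]
top 0 [5, 18, 14, -1, -8, -8, -4, -5, -7, -5, -4, -8, -6, -8, -5, -3, 16, 16]
top 20 [10, 19, 15, -5, -5, -5, -7, -7, -6, -6, -6, -3, -4, -6, -9, -1, 12, 20]
top 35 [15, 21, 17, 18, 17, 19, 14, 14, 15, 15, 12, 15, 14, 13, 12, 17, 17, 18]
top 37 [15, 21, 17, 18, 17, 19, 14, 16, 18, 18, 18, 20, 20, 17, 18, 18, 19, 18]
```

```bash
python3 -c "
from bench import ctrl
s=ctrl.sense();print(s['clock'],s['contact_force'].round(1));print(ctrl.job_done())"
```

```text
14.725 [0.4 0.1 0.3]
the job is handed in; nothing more can be done
None
```

I straightened the tile, pushed it through the flap into the drying box and handed the job in at 14.7 s; no verdict came back. I gripped the tile to straighten it and slide it between the rails. I then pushed its rear edge with the shut fingers at a 20–36° lean, until it dropped off the sill, and withdrew.

**Last checks, through the clear roof:**
- **Tile:** its centre is about 75 mm behind the hatch's outer face, inside the 65–145 mm range, and close to the middle line. I inferred that it lies flat: a tile still on the sill would hold the flap open. I did not measure its tilt or height.
- **Flap:** the area beside the tile looks the same as in the starting picture, so the flap is shut.
- **Robot:** it was clear of everything, with wrist force near 0. The highest force I read was about 18 N at 10.1 s, when the fingertips probably brushed the deck. I read force only between moves.
- **Bowl, jar and cone:** as far as they show in the last crop, they stand where they were; I took no separate measurement of them at the end.

**What disagreed:** the two cameras put the tile's front edge at about 132 mm and 138 mm behind the hatch. The 40° lean I had planned was not reachable because joint 5 was near its limit, so I used about 36°.

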